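Clamp the circuit board in its test fixture

ROBOT

A 6-joint arm with a two-finger parallel gripper is mounted at the origin on the work surface. World frame = base frame: x ahead of the robot, y to its left, z up, the work surface at z = 0. Lengths are in m, angles in rad, forces in N, time in s.
With the tool pointing down it reaches from about 0.225 to 0.875 m from the base axis. Payload 3.4 kg.
Tool frame: the origin (TCP) lies on the centre line of the jaws, within the pads' length; the fingertips stand 19 mm ahead of it and the grasp point (between the pads) is the TCP (arm.tcp_to_tips is the distance from the TCP to the fingertips, in m); z points along the fingers, y is the line along which they close (so a half turn about z gives the same grasp; the last joint's range is limited). The gripper opens to 85 mm and grips with 20 to 120 N. Pads are 22 mm wide; open, the fingers measure 114 mm over their backs; the gripper's body (76 mm by 85 mm) begins 54 mm behind the grasp point. The pads swing forward as they close: fully open they stand 13 mm farther back than shut.
Start: joints at [1.067, 0.276, 1.505, -0, 1.361, -0.121], TCP at [0.215, 0.533, 0.25] pointing down, gripper open.
Joint ranges: [-2.89, 2.89], [-0.75, 2.08], [0.22, 2.7], [-1.18, 4.32], [0.11, 2.71], [-2.7, 2.7]. Speed limits (rad/s): [2.57, 2.57, 3.14, 3.14, 3.14, 3.14].

INTERFACE

Orientations are given as a unit quaternion [x, y, z, w].
In Python, from plant import arm gives the robot as it stands. The module is installed in compiled form; this text tells all that it offers.
- The arm moves only by the tool servo_tool, never from a script. Its argument "series" is a list that holds one entry, the list of rows, each a list of 7 numbers: the shift along the tool's x, y, z in m, then the turn, a rotation vector about the tool's x, y, z in degrees, then the finger opening in m, from 0 to 0.0854. In form: [[[x, y, z, rx, ry, rz, hand], ...]]. A call has 1 to 20 rows; each row shifts and turns the commanded pose from where the row before left it, along the tool's axes as they then stand; what a row does not reach is not made up. A row lasts 1/10 s, in which the tool goes at most 50 mm and 8.59 degrees, less where a joint would pass 70% of its speed; a pose out of reach is approached as far as the arm can. A call with a gripper value outside its range is refused whole. The fingers move at their own pace and stop on an object; "grip_force" is the grip in N (left out, the last holds). Time passes only in rows, so rows that do not move let the fingers close. It gives the time, the measured TCP pose, the force, the opening and the grip force at its end, in the units of the state.
- arm.get_state(): the state, without advancing time (a new reading comes with each control period).
- arm.grab_frame(name): name is "side" or "top" or "wrist"; returns (picture, depth): 420x560x3 uint8, red, green, blue; 420x560 float32, m along the optical axis (not along the pixel's ray), 0 where there is no reading.
- arm.camera_info(name): a dict with "fovy" (degrees; the focal length in pixels is half the picture's height over the tangent of half this angle, whatever the lens; pixels are square), "cx", "cy" (the principal point, pixels), "R" (3x3) and "t" (3): a world point X has camera coordinates R X + t; the wrist camera has in their place "tool_from_camera" (4x4, takes a point from camera to tool coordinates, whose origin is the TCP and whose axes are the flange's). Camera axes: x right, y down, z forward; pixel columns grow to the right and rows downward; lengths in m; the calibration is good to about 2 mm. A picture is of the moment at which its call begins: read the wrist's pose just before it. camera_info takes no time and is no camera call.
- arm.close_job(): hands the job in; it is judged then, once.
Trained networks look in the newest picture that a camera, given by its name, has taken for a name from the list of things; names that differ only in an ending like _2 or _b are one class to them, and where a whole thing is asked for, a point or a joint stands for the part that bears it (a point fixed in the world has none). Each returns a list of dicts, best first, with "score" (0 to 1); they miss things now and then, are a little off and sometimes report something else, mostly with a low value. They report only what shows in the picture. A call takes as long as a camera call. They do not tell look-alikes from the thing itself.
- arm.boxes_of(camera, name): "position" ([x, y, z] in m, in the coordinates of the camera as it stood for that picture, good to about 4 mm: the middle of the surface that is visible of it).
- arm.mark_of(camera, name): "position" ([x, y, z] in m, in the coordinates of the camera as it stood for that picture, good to about 4 mm: a listed point, or the origin of a listed thing).
The state is a dict: "time_s": time; "joint_pos": joint angles; "qvel": joint speeds; "joint_efforts": joint torques, N m; "eef_pos": TCP position; "eef_rot": TCP orientation; "force": force on the tool from outside, world axes, zero at the start; "moment": the same for the moment, N m; "opening": finger opening in m; "grasp_force": force on a finger pad.
Only numpy, scipy, OpenCV 4.12 (cv2) and the standard library are available. Lean on these libraries where they do the work, as an engineer would, in place of code of your own. Each camera call takes 0.05 s, during which the arm holds its last target. There are 200 camera calls.

TASK

One of the two board-test fixtures on the bench has the green circuit board lying in it. Clamp that board for its test: turn the orange wing knob of that fixture clockwise (seen from above) until it clicks past its detent and the steel tongue rests over the edge of the board, then let go. Leave the board lying in its nest and the knob of the empty fixture unturned.

Things in the scene. Friction and masses are not known exactly. Their poses are not given: they have to be found in the camera images.
- clamp (a joint): Knob of the fixture holding the green board; vertical axis; grows clockwise seen from above. It rests at 0 (open, as at the start) or at 1.2 rad (clamped, tongue over the board), a stop at each. An over-centre spring clicks it over at 0.6: let go before, it springs back to 0; beyond, it snaps on to 1.2. Resistance is 0.11 N m at first, fades to nil at 0.6, then pulls onward.
- clamp_grip (a point): Grip point of that knob, on its axis, 50 mm above the bench. Upright orange wing 44 x 14 mm, 26 to 63 mm above the bench. x: along the wing to its white-marked half and steel tongue (14 wide, 20 to 25 mm up, tip 54 mm from the axis), turns with the knob; z up. Black hub below, 38 mm across. Plate 150 x 110 x 12 mm, fixed; knob at one short end. Low spring link beside it, under 20 mm.
- board_center (a point): Centre of the loose green circuit board, 64 x 54 x 5 mm, parts on it to 12 mm over its underside; this point is 14 mm above the bench. It lies flat in the fixture's nest, 2 mm play all round, rims 1 mm above the board's face, centre 77 mm from the knob's axis. The clamped tongue stays 3 mm above its edge.
- spare_clamp (a joint): The same kind of knob on the other fixture, which looks alike but has nothing in its nest. Values as for clamp; it stands open at 0 and is to be left so.
Things that resemble listed ones, but are neither listed nor needed, are in the scene too. Leave any pink look-alike of the part that bears spare_clamp alone.

How it is judged:
By the outcome, as a careful person would: the job done as asked, in the order asked, and still so for the second after the job is handed in, with the robot touching nothing.
It also fails if it takes over 29 s, if anything falls off the work surface, if the arm or the gripper's body presses on something with over 40 N, if the wrist force passes 120 N, or if a joint passes its speed limit or range.

## Working session

There is one attempt and no reset: what is moved stays moved. The work goes in short steps, Python scripts to look and compute and a tool call to move; the robot and the scene stay as the last step left them, time stands still between calls to the robot, and variables do not carry over. Pictures are saved under pics/ and viewed, at most 10 in all, crops included, and the job is handed in when it is done.

Besides the shell and the picture viewer there is one more tool, called after "Emit:" as a command line: name --argument value ..., lists and objects as JSON in quotes. servo_tool: Moves the arm, as the interface text tells. Its arguments: {"type":"object","properties":{"series":{"type":"array"},"grip_force":{"type":"number"}},"required":["series"]}

```bash
mkdir -p pics; cat > h.py <<'E'
import numpy as np, cv2
from plant import arm
from scipy.spatial.transform import Rotation as Rn
def cam2w(n,p,st=None):
    c=arm.camera_info(n); p=np.asarray(p,float)
    if n=="wrist":
        T=np.array(c["tool_from_camera"]); q=T[:3,:3]@p+T[:3,3]
        return Rn.from_quat(st["eef_rot"]).apply(q)+st["eef_pos"]
    return np.array(c["R"]).T@(p-np.array(c["t"]))
def px(n,p):
    c=arm.camera_info(n); f=210/np.tan(np.radians(c["fovy"])/2)
    return (round(f*p[0]/p[2]+c["cx"]),round(f*p[1]/p[2]+c["cy"]))
E
python3 - <<'E'
from h import *
for n in ["top","side"]:
    im,d=arm.grab_frame(n); cv2.imwrite(f"pics/{n}0.png",im[:,:,::-1])
    for nm in ["clamp","clamp_grip","board_center"]:
        for fn in ([arm.boxes_of] if nm=="clamp" else [arm.mark_of]):
            for r in fn(n,nm): print(n,nm,round(r["score"],2),cam2w(n,r["position"]).round(3),px(n,r["position"]))
s=arm.get_state();print(s["time_s"],s["eef_pos"],s["eef_rot"],arm.tcp_to_tips)
E
```

```text
top clamp 0.71 [0.472 0.265 0.032] (147, 212)
top clamp_grip 0.68 [0.478 0.257 0.051] (148, 210)
top clamp_grip 0.31 [0.544 0.301 0.013] (138, 190)
top board_center 0.81 [0.545 0.301 0.015] (137, 190)
side clamp 0.5 [0.476 0.255 0.043] (217, 142)
side clamp_grip 0.66 [0.485 0.265 0.048] (218, 139)
side board_center 0.7 [0.549 0.306 0.018] (229, 132)
0.4 [0.21479422 0.53334413 0.25019672] [ 1.90248400e-01  9.81735982e-01 -9.07366175e-05 -2.04073433e-05] 0.019
```

View pics/top0.png

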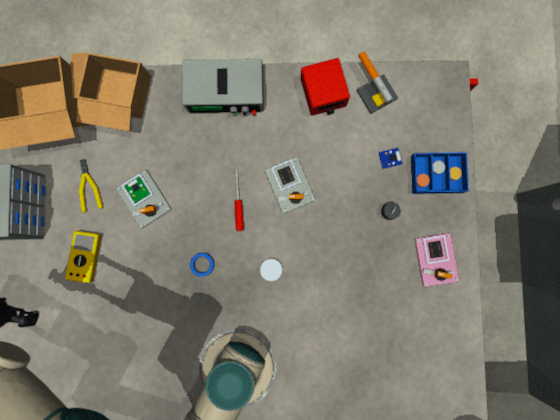

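View pics/side0.png

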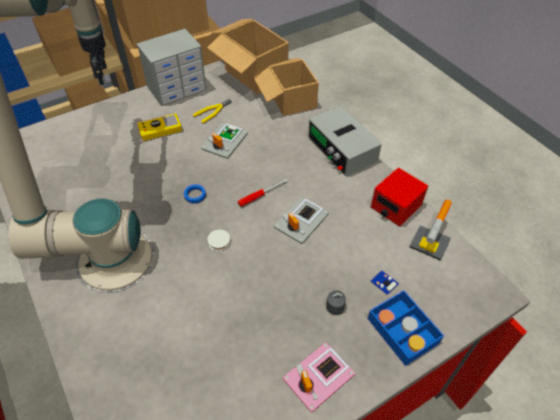

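The top view shows the green board fixture around px (143,197) with its knob at (148,210). The empty grey fixture is at (290,185) and the pink look-alike at (437,260). The side view agrees. I'll move above the knob and align the jaws roughly.

Emit:
servo_tool --series '[[[-0.029,-0.013,0.005,0,0,0,0.05],[-0.029,-0.013,0.005,0,0,0,0.05],[-0.029,-0.013,0.005,0,0,0,0.05],[-0.029,-0.013,0.005,0,0,0,0.05],[-0.029,-0.013,0.005,0,0,0,0.05],[-0.029,-0.013,0.005,0,0,0,0.05],[-0.029,-0.013,0.005,0,0,0,0.05],[-0.029,-0.013,0.005,0,0,0,0.05],[-0.029,-0.013,0.005,0,0,0,0.05],[-0.029,-0.013,0.005,0,0,0,0.05],[-0.029,-0.013,0.005,0,0,0,0.05],[-0.029,-0.013,0.005,0,0,0,0.05],[0,0,0,0,0,8,0.05],[0,0,0,0,0,8,0.05],[0,0,0,0,0,8,0.05],[0,0,0,0,0,8,0.05],[0,0,0,0,0,8,0.05],[0,0,0,0,0,8,0.05],[0,0,0,0,0,8,0.05],[0,0,0,0,0,0,0.05]]]'

```text
time_s: 2.4
eef_pos: [0.4794, 0.2587, 0.1904]
eef_rot: [0.629, 0.778, 0.0, 0.0]
force: [-0.5, 0.7, -0.3]
opening: 0.0502
grasp_force: 0.0
```

```bash
cat > look.py <<'E'
from h import *
import sys
s=arm.get_state(); im,d=arm.grab_frame("wrist"); cv2.imwrite(f"pics/{sys.argv[1]}.png",im[:,:,::-1])
for nm in ["clamp_grip","board_center"]:
    for r in arm.mark_of("wrist",nm): print(nm,round(r["score"],2),cam2w("wrist",r["position"],s).round(4),px("wrist",r["position"]))
R=Rn.from_quat(s["eef_rot"]).as_matrix()
print(s["time_s"],s["eef_pos"].round(4),"tool y ang",np.degrees(np.arctan2(R[1,1],R[0,1])).round(1),"z",R[:,2].round(3),"q",np.round(s["joint_pos"],2))
# orange & white-marked parts above 30 mm
c=arm.camera_info("wrist"); f=210/np.tan(np.radians(c["fovy"])/2)
v,u=np.mgrid[:420,:560]; P=np.stack([(u-c["cx"])/f*d,(v-c["cy"])/f*d,d],-1).reshape(-1,3)
T=np.array(c["tool_from_camera"]); W=(P@T[:3,:3].T+T[:3,3])@R.T+s["eef_pos"]
h=cv2.cvtColor(im,cv2.COLOR_RGB2HSV).reshape(-1,3)
near=np.linalg.norm(W[:,:2]-[.478,.257],axis=1)<.05
o=near&(d.ravel()>0)&(W[:,2]>.055)&(W[:,2]<.08)
if o.sum()>20:
    p=W[o][:,:2].astype(np.float32); print("wing top n",o.sum(),"z",np.median(W[o][:,2]).round(4),"rect",cv2.minAreaRect(p))
    e=np.linalg.svd(p-p.mean(0),full_matrices=False)[2][0]; print("mean",p.mean(0),"axis",np.degrees(np.arctan2(e[1],e[0])))
E
python3 look.py w1
```

```text
clamp_grip 0.85 [0.4834 0.2641 0.0531] (285, 198)
board_center 0.77 [0.5494 0.3022 0.0099] (356, 163)
2.4 [0.4794 0.2587 0.1904] tool y ang 12.1 z [ 0.  0. -1.] q [0.37 0.27 1.67 0.   1.2  0.16]
wing top n 786 z 0.0631 rect ((0.4806602895259857, 0.26178109645843506), (0.014014814980328083, 0.04299221932888031), 11.377824783325195)
mean [0.48040763 0.2628431 ] axis -79.44565
```

View pics/w1.png

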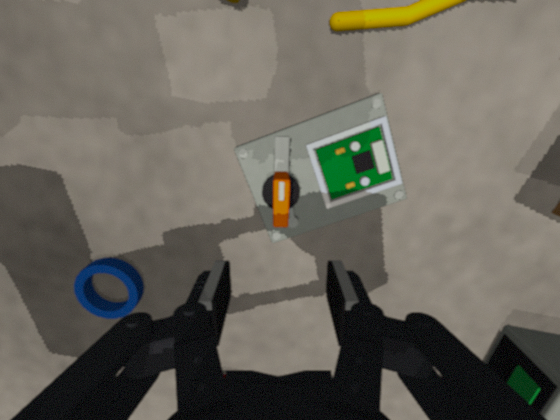

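The wrist view shows the wing at px (281,200), with its white mark and the tongue pointing up to (282,140), and the board at (356,163). The measured wing is 14 x 43 mm with its top at 63 mm, centred at (0.4807, 0.2618), axis at about 101°. Both the sizes and the 31° direction to the board match what was given. I'll descend and grip.

Emit:
servo_tool --series '[[[0.003,0.002,0,0,0,1,0.05],[0,0,0.02,0,0,0,0.05],[0,0,0.02,0,0,0,0.05],[0,0,0.02,0,0,0,0.05],[0,0,0.02,0,0,0,0.05],[0,0,0.02,0,0,0,0.05],[0,0,0.02,0,0,0,0.05],[0,0,0.01,0,0,0,0.05],[0,0,0.009,0,0,0,0.05],[0,0,0,0,0,0,0.05],[0,0,0,0,0,0,0.0],[0,0,0,0,0,0,0.0],[0,0,0,0,0,0,0.0],[0,0,0,0,0,0,0.0],[0,0,0,0,0,0,0.0],[0,0,0,0,0,0,0.0]]]' --grip_force 50

```text
time_s: 4.15
eef_pos: [0.481, 0.2623, 0.0523]
eef_rot: [0.636, 0.772, 0.001, 0.0]
force: [-1.4, 0.2, 5.8]
opening: 0.0135
grasp_force: 50.0
```

Emit:
servo_tool --series '[[[0,0,0,0,0,6,0],[0,0,0,0,0,6,0],[0,0,0,0,0,6,0],[0,0,0,0,0,6,0],[0,0,0,0,0,6,0],[0,0,0,0,0,6,0],[0,0,0,0,0,6,0],[0,0,0,0,0,6,0],[0,0,0,0,0,6,0],[0,0,0,0,0,6,0],[0,0,0,0,0,6,0],[0,0,0,0,0,0,0],[0,0,0,0,0,0,0]]]'

```text
time_s: 5.45
eef_pos: [0.4805, 0.2624, 0.0523]
eef_rot: [0.954, 0.301, 0.0, -0.0]
force: [-2.3, -0.1, 7.2]
opening: 0.0134
grasp_force: 50.2
```

```bash
python3 - <<'E'
from h import *
s=arm.get_state();R=Rn.from_quat(s["eef_rot"]).as_matrix()
print(s["eef_pos"],np.degrees(np.arctan2(R[1,1],R[0,1])),s["force"],s["moment"],s["opening"],s["time_s"])
E
```

```text
[0.4805412  0.2623581  0.05227609] -54.95635981723658 [-2.33211467 -0.06465042  7.19693918] [-0.05019292  0.38468072 -0.12196094] 0.013421043456346642 5.45
```

Turned 66° with the wing still held. Now I'll open the jaws, lift straight up and look.

Emit:
servo_tool --series '[[[0,0,0,0,0,0,0.05],[0,0,0,0,0,0,0.05],[0,0,0,0,0,0,0.05],[0,0,0,0,0,0,0.05],[0,0,0,0,0,0,0.05],[0,0,-0.01,0,0,0,0.05],[0,0,-0.02,0,0,0,0.05],[0,0,-0.02,0,0,0,0.05],[0,0,-0.02,0,0,0,0.05],[0,0,-0.02,0,0,0,0.05],[0,0,-0.02,0,0,0,0.05],[0,0,-0.02,0,0,0,0.05],[0,0,-0.02,0,0,0,0.05],[0,0,0,0,0,0,0.05],[0,0,0,0,0,0,0.05]]]'

```text
time_s: 6.95
eef_pos: [0.4806, 0.2621, 0.2017]
eef_rot: [0.954, 0.301, 0.001, -0.0]
force: [-0.4, -0.2, -0.4]
opening: 0.0501
grasp_force: 0.0
```

```bash
python3 look.py w2
```

```text
clamp_grip 0.73 [0.4796 0.262  0.0513] (276, 200)
board_center 0.93 [0.549  0.3002 0.0154] (285, 111)
6.95 [0.4806 0.2621 0.2017] tool y ang -54.9 z [ 0.001  0.    -1.   ] q [0.37 0.27 1.64 0.   1.23 1.33]
wing top n 727 z 0.063 rect ((0.4810187816619873, 0.2609236538410187), (0.04391549155116081, 0.01395164243876934), 32.03757858276367)
mean [0.48218828 0.2617251 ] axis -148.11243
```

View pics/w2.png

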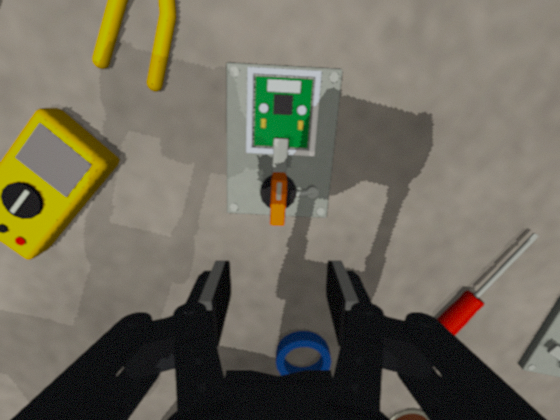

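The tongue at px (281,150) lies over the board's edge. The wing has turned 69° (101° to 32°), the board at (285,111) is still in its nest, and the gripper is clear.

```bash
python3 -c "
from plant import arm
print(arm.close_job())"
```

```text
the job is handed in; nothing more can be done
None
```

The green board is clamped: its knob turned 69° clockwise past the detent, the tongue rests over the board's edge, the board is still in its nest, I never touched the empty fixture's knob, and the job was handed in at about 7 s.

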